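Open the jar holder and free the canister

ROBOT

A 6-joint arm with a two-finger parallel gripper is mounted at the origin on the work surface. World frame = base frame: x ahead of the robot, y to its left, z up, the work surface at z = 0. Lengths are in m, angles in rad, forces in N, time in s.
With the tool pointing down it reaches from about 0.4 to 0.825 m from the base axis. Payload 7 kg.
Tool frame: the origin (TCP) lies between the finger pads; the fingertips stand 22 mm ahead of it and the grasp point (between the pads) lies 3 mm ahead of it; z points along the fingers, x is the direction in which the jaws open and shut, and the axes are right-handed (so a half turn about z gives the same grasp; the last joint's range is limited). The gripper opens to 85 mm and grips with 20 to 120 N. Pads are 22 mm wide; open, the fingers measure 114 mm over their backs; the gripper's body (76 mm by 85 mm) begins 54 mm behind the grasp point. The pads swing forward as they close: fully open they stand 13 mm farther back than shut.
Start: joints at [-0.943, 0.359, 0.012, 0, -1.224, -0.288], TCP at [0.225, -0.636, 0.253] pointing down, gripper open.
Joint ranges: [-3.07, 3.07], [-1.43, 2.12], [-1.02, 1.25], [-3.03, 1.67], [-3.05, -0], [-3.03, 3.03]. Speed limits (rad/s): [2.39, 2.39, 3.01, 3.14, 3.14, 3.14].

INTERFACE

Orientations are given as a unit quaternion [w, x, y, z].
In Python, from bench import arm gives the robot as it stands.
- The arm moves only by the tool send_rows, never from a script. Its argument "targets" is a list of rows, each an object of numbers: "gripper": the opening, from 0 (shut) to 1 (fully open); "x", "y", "z": the shift along the world's x, y, z each as a share of 10 cm, from -1 to 1; "wx", "wy", "wz": the turn, a rotation vector about the world's x, y, z each as a share of 4 degrees, from -1 to 1. A call has 1 to 5 rows; each row shifts and turns the commanded pose from where the row before left it; what a row does not reach is not made up. A row lasts 1/12 s, in which the tool goes at most 41.7 mm and 7.16 degrees, less where a joint would pass 70% of its speed; a pose out of reach is approached as far as the arm can. A call with a number of a shift or a turn outside -1 to 1 is refused whole. A call with a gripper value outside its range is refused whole. The fingers move at their own pace and stop on an object; "grip_force" is the grip in N (left out, the last holds). Time passes only in rows, so rows that do not move let the fingers close. It gives the time, the measured TCP pose, the force and the opening at its end, in the units of the state.
- arm.sense(): the state, without advancing time (a new reading comes with each control period).
- arm.snapshot(name): name is "scene" or "top"; returns a dict with "pixels" (420x560x3 uint8, red, green, blue), "fx", "fy", "cx", "cy" (pixels), "cam_to_world" (4x4, takes a point from camera to world coordinates). Camera axes: x right, y up, looking along -z (the intrinsics and any distortion apply to the point x, -y, -z); pixel columns grow to the right and rows downward; lengths in m; the calibration is good to about 2 mm. A picture is of the moment at which its call begins. There is no depth.
- arm.hand_in(): hands the job in, once; it reports no verdict.
The state is a dict: "time": time; "qpos": joint angles; "qvel": joint speeds; "joint_torque": joint torques, N m; "position": TCP position; "tcp_rot": TCP orientation; "contact_force": force on the tool from outside, world axes, zero at the start; "moment": the same for the moment, N m; "finger_gap": finger opening in m.
Only numpy, scipy, OpenCV 4.12 (cv2) and the standard library are available. Lean on these libraries where they do the work, as an engineer would, in place of code of your own. Each camera call takes 0.05 s, during which the arm holds its last target.

TASK

Let the glass canister go from the jar holder: press the orange release paddle right down and, keeping it down, push the sliding jaw back along its toothed bar, away from the canister, until it meets the stop at the end of the bar; then let the paddle spring up and move clear. This is all pressing and pushing: do not pick up the canister, leave it standing where it is, and do not disturb the cup, the caddy or the tortilla press.

Things in the scene. Friction and masses are not known exactly. Their poses are not given: they have to be found in the camera images.
- holder: Jar holder, fixed: wooden board 150 (x) by 330 mm (y), top 22 mm above the table; origin under its centre, on the table. A 26 mm wide toothed bar runs along y in its middle from -24 to 152 mm (teeth up to 37 mm above the table), ending in a grey stop block 44 mm high. Fixed V jaw, 58 mm high, at y = -115 to -158 mm. The sliding jaw opens towards +y.
- jaw (a joint): Travel (m) of the grey sliding jaw along the bar, growing towards the holder's +y: 0 to 0.003 at the start, close to the canister; 0.083 at the end stop. Unless the paddle is down the teeth stop it moving back (growing) after a few mm of play; towards the canister it clicks along. Paddle down, it slides with about 3 N of drag and stays where left.
- release (a joint): Turn (rad) of the orange release paddle about a level pin across the bar: 0 = up, pawl in the teeth; 0.28 = right down on its stop, level. From about 0.22 the pawl is surely clear of the teeth. A spring returns it; pressed at its middle it takes about 3 N to start and 8 to 10 N to hold right down.
- paddle (a point): Centre of the top of the orange release paddle on the sliding jaw, 40 mm wide across the bar, 38 mm long along it. Up, it slopes: its end nearer the canister is raised 16 degrees and this point is 70 mm above the table. Right down, it is level, its top 60 mm above the table, this point 27 mm short of the push bar's face. The point's axes turn with the paddle.
- push_bar (a point): Middle of the face, on the paddle's side, of the grey push bar: a crosspiece fixed to the sliding jaw just behind the paddle (on the holder's +y side), 52 mm wide across the bar, 14 mm thick, from 64 to 84 mm above the table (this point: 75 mm). Pushed here towards the holder's +y with the paddle held down, the jaw slides back. Axes as the holder's.
- canister_mid (a point): Centre of the glass canister, 84 mm in diameter and 105 mm high with its steel screw lid, about 0.45 kg, loose, standing upright on the board between the V jaws, 76 mm from the board's centre on its -y side; its top is 127 mm above the table.
- cup: Red ceramic cup, 82 mm in diameter, 88 mm high, with a handle, standing loose on the table; origin at the centre of its underside.
- caddy: Blue plastic caddy 110 by 180 mm, 125 mm high, with two dividers and wooden spoons standing up to about 280 mm; loose; origin at the centre of its underside.
- press: Cast aluminium tortilla press, closed, round plates 196 mm in diameter, lever handle along its x from -115 to 160 mm, up to 70 mm high, 2.2 kg, loose; origin at the centre of its underside.
Not all that is in view belongs to the job. There is more than one size of the part that bears canister_mid; the job needs the larger.

How it is judged:
By the outcome, as a careful person would: the job done as asked, in the order asked, and still so for the second after the job is handed in, with the robot touching nothing.
It also fails if it takes over 32 s, if anything falls off the work surface, if the arm or the gripper's body presses on something with over 40 N, if the wrist force passes 120 N, or if a joint passes its speed limit or range.

## Working session

There is one attempt and no reset: what is moved stays moved. The work goes in short steps, Python scripts to look and compute and a tool call to move; the robot and the scene stay as the last step left them, time stands still between calls to the robot, and variables do not carry over. Pictures are saved under pics/ and viewed, and the job is handed in when it is done.

Besides the shell and the picture viewer there is one more tool, called after "Request:" as name(argument=value, ...), one argument or row to a line, values as JSON. send_rows: Moves the arm, as the interface text tells. Shift numbers are shares of 10 cm and turn numbers shares of 4 degrees, none past 1 either way. Its arguments: {"type":"object","properties":{"targets":{"type":"array","items":{"type":"object","properties":{"gripper":{"type":"number"},"x":{"type":"number"},"y":{"type":"number"},"z":{"type":"number"},"wx":{"type":"number"},"wy":{"type":"number"},"wz":{"type":"number"}}}},"grip_force":{"type":"number"}},"required":["targets"]}

```bash
mkdir -p pics; ls; python3 - <<'E'
from bench import arm
import cv2,numpy as np,json
for n in("scene","top"):
    s=arm.snapshot(n); cv2.imwrite(f"pics/{n}0.png",s["pixels"][...,::-1]); print(n,s["fx"],s["fy"],s["cx"],s["cy"],[k for k in s]);print(np.round(s["cam_to_world"],4))
    np.savez(f"{n}0.npz",**{k:v for k,v in s.items() if not isinstance(v,str)})
print(arm.sense())
E
```

```text
pics
scene 519.364430064101 519.364430064101 276.169204115585 206.85376253075478 ['pixels', 'fx', 'fy', 'cx', 'cy', 'cam_to_world']
[[ 0.7181 -0.407   0.5646  1.3746]
 [ 0.6959  0.4323 -0.5734 -0.868 ]
 [-0.0107  0.8046  0.5937  0.9607]
 [ 0.      0.      0.      1.    ]]
top 379.1518769883533 379.1518769883533 279.93020550890986 205.9582101913061 ['pixels', 'fx', 'fy', 'cx', 'cy', 'cam_to_world']
[[-0.0284  0.9864 -0.1621  0.3613]
 [-0.9988 -0.0345 -0.0349 -0.0417]
 [-0.04    0.1609  0.9862  0.9768]
 [ 0.      0.      0.      1.    ]]
{'time': 0.1, 'qpos': array([-9.42913515e-01,  3.59314230e-01,  1.11447209e-02, -3.05226958e-04,
       -1.22407974e+00, -2.88063853e-01]), 'qvel': array([-9.01406459e-04, -3.82342400e-03,  1.40041344e-03, -5.32951112e-04,
       -9.64968393e-05,  1.06219088e-03]), 'joint_torque': array([ 1.83935094e-04, -5.84764802e+01,  2.94107276e+01,  6.95443287e+00,
       -3.18686005e-03, -1.03731159e-05]), 'position': array([ 0.22481163, -0.63604416,  0.25245609]), 'tcp_rot': array([-6.41718139e-04,  5.77399867e-01,  8.16461172e-01,  3.69504953e-04]), 'contact_force': array([-0.29952188, -0.51120409,  0.40911004]), 'moment': array([-0.02072755,  0.02399141,  0.02289841]), 'finger_gap': 0.08552261877302066}
```

View pics/scene0.png

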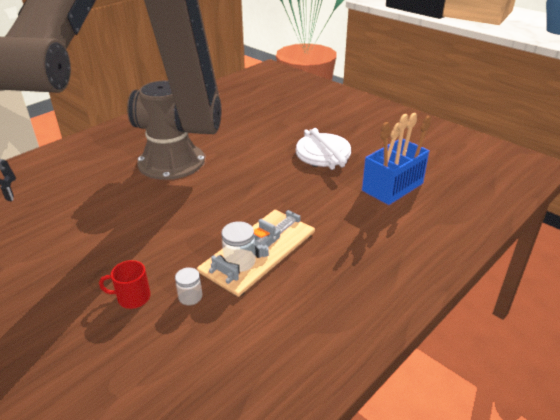

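View pics/top0.png

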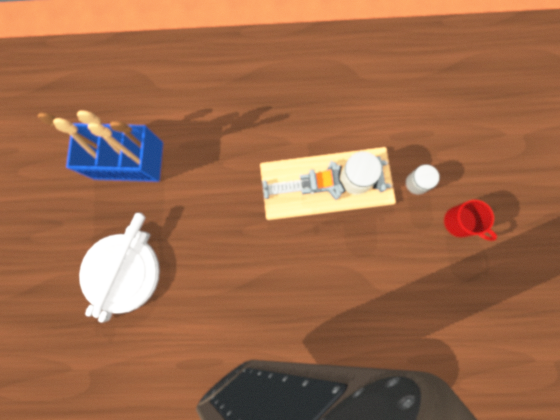

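The scene view shows one holder at about (258,250), with a large canister in it at (238,240). A smaller jar stands on the table at (189,287). In the top view these are at (361,171) and (422,180). The canister in the holder, in line with the orange paddle at (324,180), fits the description; the small jar is a distractor. I'll confirm with a crop and measure.

```bash
cat > h.py <<'E'
import numpy as np,cv2
def load(n): return dict(np.load(n+".npz"))
def ray(s,u,v):
    d=np.array([(u-s["cx"])/s["fx"],-(v-s["cy"])/s["fy"],-1.]);M=s["cam_to_world"]
    return M[:3,3],M[:3,:3]@d
def on(s,u,v,z):
    o,d=ray(s,u,v);return o+d*(z-o[2])/d[2]
def proj(s,p):
    M=s["cam_to_world"];c=M[:3,:3].T@(np.array(p)-M[:3,3]);return np.array([s["cx"]+s["fx"]*c[0]/-c[2],s["cy"]-s["fy"]*c[1]/-c[2]])
E
python3 - <<'E'
from h import *
for n,(u0,u1,v0,v1) in dict(top0=(255,450,140,225),scene0=(165,325,205,305)).items():
    s=load(n);im=s["pixels"][...,::-1].copy()
    c=cv2.resize(im[v0:v1,u0:u1],None,fx=4,fy=4,interpolation=cv2.INTER_CUBIC);cv2.imwrite(f"pics/{n}crop.png",c)
    hsv=cv2.cvtColor(im,cv2.COLOR_BGR2HSV)
    m=cv2.inRange(hsv,(3,200,180),(18,255,255)); m2=np.zeros_like(m); m2[v0:v1,u0:u1]=m[v0:v1,u0:u1]
    ys,xs=np.nonzero(m2);print(n,"orange",len(xs),xs.mean() if len(xs) else 0,ys.mean() if len(xs) else 0, on(s,xs.mean(),ys.mean(),.07))
    m=cv2.inRange(hsv,(15,60,150),(35,255,255));b=np.zeros_like(m);b[v0:v1,u0:u1]=m[v0:v1,u0:u1]
    cs,_=cv2.findContours(b,cv2.RETR_EXTERNAL,cv2.CHAIN_APPROX_NONE)
    h=cv2.convexHull(np.vstack([c for c in cs if cv2.contourArea(c)>30]))[:,0]
    print(cv2.approxPolyDP(h,4,True)[:,0].tolist() if 0 else cv2.approxPolyDP(h.reshape(-1,1,2),4,True)[:,0].tolist())
    if n=="top0":
        w=np.array([on(s,*p,.022)[:2] for p in h]).astype(np.float32);r=cv2.minAreaRect(w*1000);print(r);print(cv2.boxPoints(r))
E
```

```text
top0 orange 57 331.0 183.01754385964912 [ 0.56257812 -0.13570616  0.07      ]
[[386, 148], [394, 203], [266, 218], [261, 163]]
((574.2820434570312, -129.19992065429688), (152.89437866210938, 332.671142578125), 5.188875675201416)
[[ 483.10486    29.540186]
 [ 513.1914   -301.76767 ]
 [ 665.4592   -287.94003 ]
 [ 635.3727     43.36783 ]]
scene0 orange 19 262.63157894736844 231.47368421052633 [ 0.57907058 -0.11375546  0.07      ]
[[314, 229], [238, 294], [198, 269], [274, 210]]
```

View pics/top0crop.png

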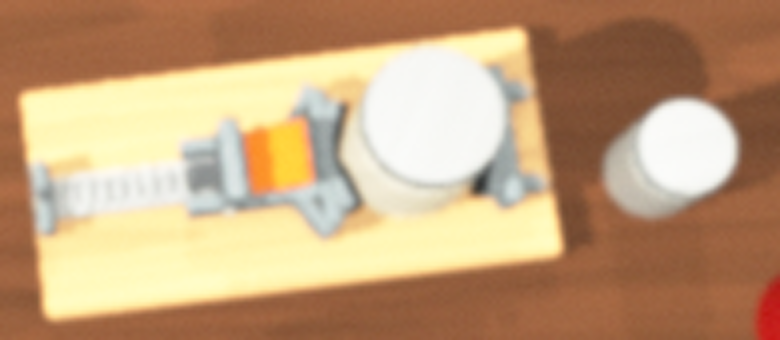

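View pics/scene0crop.png

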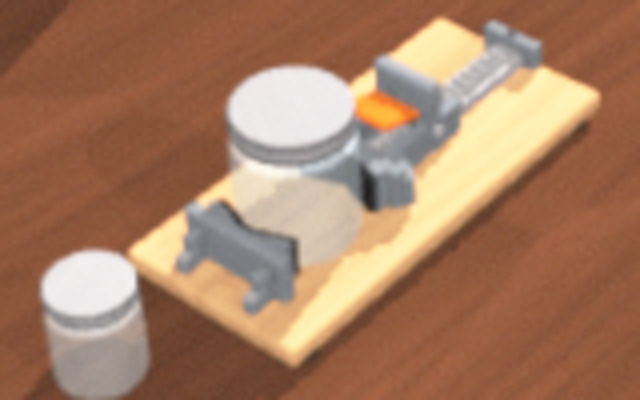

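The crops confirm it: the large lidded canister sits between the V jaws with the orange paddle and grey push bar to its left, and the small jar stands apart. The stop lies towards world +y, so the holder's yaw is about +5.2°. Next I'll get the paddle and bar position.

```bash
python3 - <<'E'
from h import *
T=load("top0");S=load("scene0")
C=np.array([.5743,-.1292]);a=np.radians(5.19);R=np.array([[np.cos(a),-np.sin(a)],[np.sin(a),np.cos(a)]])
H=lambda p:np.round(1000*(R.T@(np.array(p)[:2]-C)),1)
for n,s in(("top",T),("scene",S)):
    hsv=cv2.cvtColor(s["pixels"],cv2.COLOR_RGB2HSV);m=cv2.inRange(hsv,(3,150,150),(22,255,255))
    k,l,st,ce=cv2.connectedComponentsWithStats(m)
    g=proj(s,[.57,-.12,.07]);
    for i in range(1,k):
        if st[i,4]>15 and np.hypot(*(ce[i]-g))<40:print(n,st[i],ce[i],H(on(s,*ce[i],.07)))
tp=lambda x,y:(255+x/4-.375,140+y/4-.375);sp=lambda x,y:(165+x/4-.375,205+y/4-.375)
print("paddle edges",[H(on(T,*tp(x,y),z)) for x,y,z in((248,162,.065),(310,152,.075))])
print("bar top right edge mid", H(on(T,*tp(247,160),.084)),"left",H(on(T,*tp(222,163),.084)))
print("lid top",H(on(T,*tp(434,116),.127)),H(on(S,*sp(292,108),.127)))
print("stop top",H(on(T,*tp(42,198),.044)))
print("scene bar top corners",[H(on(S,*sp(x,y),.084)) for x,y in((378,57),(437,90),(390,52),(447,84))])
E
```

```text
top [317 171  16  17 148] [322.87837838 178.90540541] [ 0.4 12.7]
scene [254 228  15   9  95] [260.45263158 232.27368421] [3.7 8.7]
paddle edges [array([ 0.5, 27.8]), array([-0.4, -9.4])]
bar top right edge mid [-2.5 29.9] left [-2.4 45. ]
lid top [ -0.3 -75.7] [  2.8 -77.5]
stop top [ -1.3 157.3]
scene bar top corners [array([-25.5,  38.1]), array([29.4, 35. ]), array([-22.7,  47.5]), array([30.7, 44.2])]
```

Request:
send_rows(
  targets=[
    {"gripper": 0, "x": 0.22, "y": 0.325, "wz": -0.223},
    {"gripper": 0, "x": 0.22, "y": 0.325, "wz": -0.223},
    {"gripper": 0, "x": 0.22, "y": 0.325, "wz": -0.223},
    {"gripper": 0, "x": 0.22, "y": 0.325, "wz": -0.223},
    {"gripper": 0, "x": 0.22, "y": 0.325, "wz": -0.223},
  ],
  grip_force=40,
)

```text
invalid input
```

Request:
send_rows(
  targets=[
    {"gripper": 0, "x": 0.22, "y": 0.325, "wz": -0.223},
    {"gripper": 0, "x": 0.22, "y": 0.325, "wz": -0.223},
    {"gripper": 0, "x": 0.22, "y": 0.325, "wz": -0.223},
    {"gripper": 0, "x": 0.22, "y": 0.325, "wz": -0.223},
    {"gripper": 0, "x": 0.22, "y": 0.325, "wz": -0.223},
  ],
)

```text
invalid input
```

Request:
send_rows(
  targets=[
    {"gripper": 0, "x": 0.22, "y": 0.325, "wz": -0.223},
    {"gripper": 0, "x": 0.22, "y": 0.325, "wz": -0.223},
    {"gripper": 0, "x": 0.22, "y": 0.325, "wz": -0.223},
    {"gripper": 0, "x": 0.22, "y": 0.325, "wz": -0.223},
    {"gripper": 0, "x": 0.22, "y": 0.325, "wz": -0.223},
  ],
)

```text
invalid input
```

Request:
send_rows(
  targets=[
    {"gripper": 0, "x": 0.18, "y": 0.32, "wz": -0.223},
    {"gripper": 0},
    {"gripper": 0},
  ],
)

```text
invalid input
```

Request:
send_rows(
  targets=[
    {"gripper": 0, "x": 0.22, "y": 0.325, "z": 0, "wx": 0, "wy": 0, "wz": -0.223},
    {"gripper": 0, "x": 0.22, "y": 0.325, "z": 0, "wx": 0, "wy": 0, "wz": -0.223},
    {"gripper": 0, "x": 0.22, "y": 0.325, "z": 0, "wx": 0, "wy": 0, "wz": -0.223},
    {"gripper": 0, "x": 0.22, "y": 0.325, "z": 0, "wx": 0, "wy": 0, "wz": -0.223},
    {"gripper": 0, "x": 0.22, "y": 0.325, "z": 0, "wx": 0, "wy": 0, "wz": -0.223},
  ],
  grip_force=40,
)

```text
time: 0.52
position: [0.3354, -0.4722, 0.2529]
tcp_rot: [-0.0, 0.609, 0.793, 0.0]
contact_force: [2.4, -0.8, -0.3]
finger_gap: 0.0255
```

All keys are needed in each row. Continuing.

Request:
send_rows(
  targets=[
    {"gripper": 0, "x": 0.22, "y": 0.325, "z": 0, "wx": 0, "wy": 0, "wz": -0.223},
    {"gripper": 0, "x": 0.22, "y": 0.325, "z": 0, "wx": 0, "wy": 0, "wz": -0.223},
    {"gripper": 0, "x": 0.22, "y": 0.325, "z": 0, "wx": 0, "wy": 0, "wz": -0.223},
    {"gripper": 0, "x": 0.22, "y": 0.325, "z": 0, "wx": 0, "wy": 0, "wz": -0.223},
    {"gripper": 0, "x": 0.22, "y": 0.325, "z": 0, "wx": 0, "wy": 0, "wz": -0.223},
  ],
)

```text
time: 0.93
position: [0.4455, -0.3095, 0.2532]
tcp_rot: [-0.0, 0.639, 0.769, 0.0]
contact_force: [1.6, -1.0, 0.0]
finger_gap: -0.0002
```

Request:
send_rows(
  targets=[
    {"gripper": 0, "x": 0.22, "y": 0.325, "z": 0, "wx": 0, "wy": 0, "wz": -0.223},
    {"gripper": 0, "x": 0.22, "y": 0.325, "z": 0, "wx": 0, "wy": 0, "wz": -0.223},
    {"gripper": 0, "x": 0.22, "y": 0.325, "z": 0, "wx": 0, "wy": 0, "wz": -0.223},
    {"gripper": 0, "x": 0.22, "y": 0.325, "z": 0, "wx": 0, "wy": 0, "wz": -0.223},
    {"gripper": 0, "x": 0.22, "y": 0.325, "z": 0, "wx": 0, "wy": 0, "wz": -0.223},
  ],
)

```text
time: 1.35
position: [0.5555, -0.147, 0.2532]
tcp_rot: [-0.0, 0.669, 0.743, -0.0]
contact_force: [-0.1, -1.1, 0.1]
finger_gap: 0.0001
```

Request:
send_rows(
  targets=[
    {"gripper": 0, "x": 0.18, "y": 0.32, "z": 0, "wx": 0, "wy": 0, "wz": -0.223},
    {"gripper": 0, "x": 0, "y": 0, "z": 0, "wx": 0, "wy": 0, "wz": 0},
    {"gripper": 0, "x": 0, "y": 0, "z": 0, "wx": 0, "wy": 0, "wz": 0},
  ],
)

```text
time: 1.6
position: [0.5735, -0.115, 0.2525]
tcp_rot: [-0.001, 0.673, 0.739, -0.0]
contact_force: [-1.1, 0.2, -0.3]
finger_gap: -0.0003
```

```bash
python3 - <<'E'
from bench import arm
import cv2,numpy as np
from scipy.spatial.transform import Rotation as Ro
s=arm.sense();q=s["tcp_rot"];r=Ro.from_quat([*q[1:],q[0]]).as_matrix();print(s["position"],s["contact_force"],s["finger_gap"],np.degrees(np.arctan2(r[1,0],r[0,0])),r[:,2])
for n in("scene","top"):
    p=arm.snapshot(n);cv2.imwrite(f"pics/{n}1.png",p["pixels"][...,::-1])
E
```

```text
[ 0.57347517 -0.11503834  0.25246544] [-1.07327681  0.22827722 -0.25817298] -0.0003315290791792969 95.36915419337618 [-1.41933593e-03  8.86345714e-06 -9.99998993e-01]
```

View pics/scene1.png

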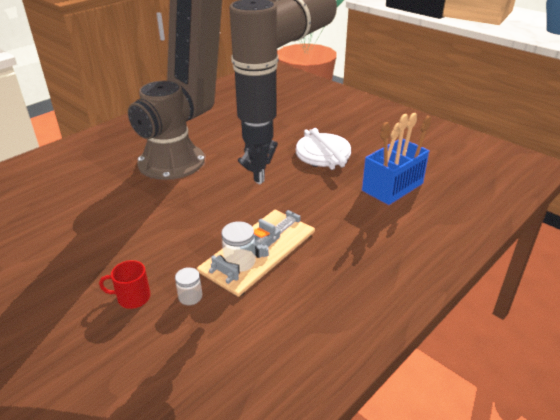

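The gripper is shut above the paddle (tip near (260,180)) and the board is undisturbed. Lowering to just above the push bar's height.

Request:
send_rows(
  targets=[
    {"gripper": 0, "x": 0, "y": 0, "z": -0.36, "wx": 0, "wy": 0, "wz": 0},
    {"gripper": 0, "x": 0, "y": 0, "z": -0.36, "wx": 0, "wy": 0, "wz": 0},
    {"gripper": 0, "x": 0, "y": 0, "z": -0.36, "wx": 0, "wy": 0, "wz": 0},
    {"gripper": 0, "x": 0, "y": 0, "z": -0.34, "wx": 0, "wy": 0, "wz": 0},
    {"gripper": 0, "x": 0, "y": 0, "z": 0, "wx": 0, "wy": 0, "wz": 0},
  ],
)

```text
time: 2.12
position: [0.5679, -0.1182, 0.1051]
tcp_rot: [-0.004, 0.676, 0.737, -0.003]
contact_force: [-1.7, -0.6, -1.1]
finger_gap: 0.0001
```

```bash
cat > look.py <<'E'
import sys,cv2,numpy as np
from bench import arm
s=arm.sense();print(s["time"],s["position"].round(4),s["contact_force"].round(1))
p=arm.snapshot("scene")["pixels"][165:310,165:345,::-1];t=arm.snapshot("top")["pixels"][130:230,250:440,::-1]
a=cv2.resize(p,(720,580),interpolation=3);cv2.imwrite(f"pics/s{sys.argv[1]}.png",a)
cv2.imwrite(f"pics/t{sys.argv[1]}.png",cv2.resize(t,(760,400),interpolation=3))
E
python3 look.py 2
```

```text
2.1167 [ 0.5679 -0.1182  0.1051] [-1.7 -0.6 -1.1]
```

View pics/s2.png

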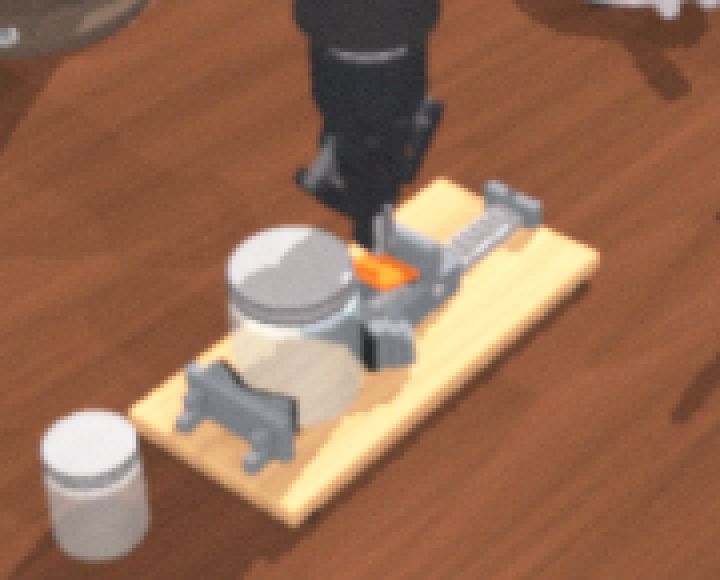

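View pics/t2.png

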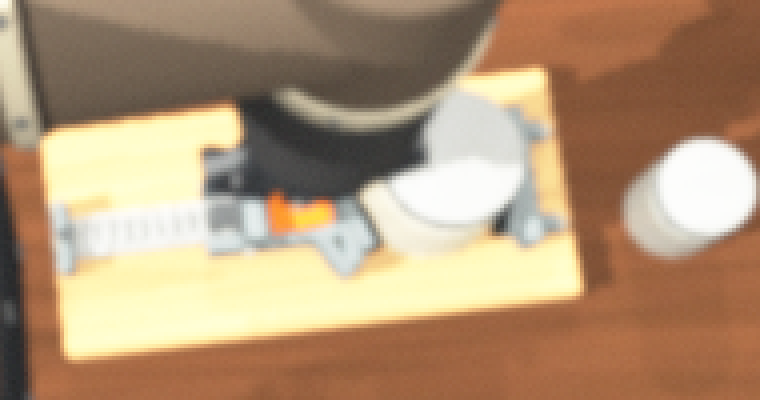

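Request:
send_rows(
  targets=[
    {"gripper": 0, "x": 0, "y": 0, "z": 0, "wx": 0, "wy": 0, "wz": 0},
    {"gripper": 0, "x": 0, "y": 0, "z": 0, "wx": 0, "wy": 0, "wz": 0},
  ],
)

```text
time: 2.38
position: [0.5745, -0.1172, 0.114]
tcp_rot: [0.001, 0.674, 0.738, 0.001]
contact_force: [1.3, 0.4, 0.4]
finger_gap: 0.0002
```

```bash
python3 look.py 3
```

```text
2.3833 [ 0.5745 -0.1172  0.114 ] [1.3 0.4 0.4]
```

View pics/s3.png

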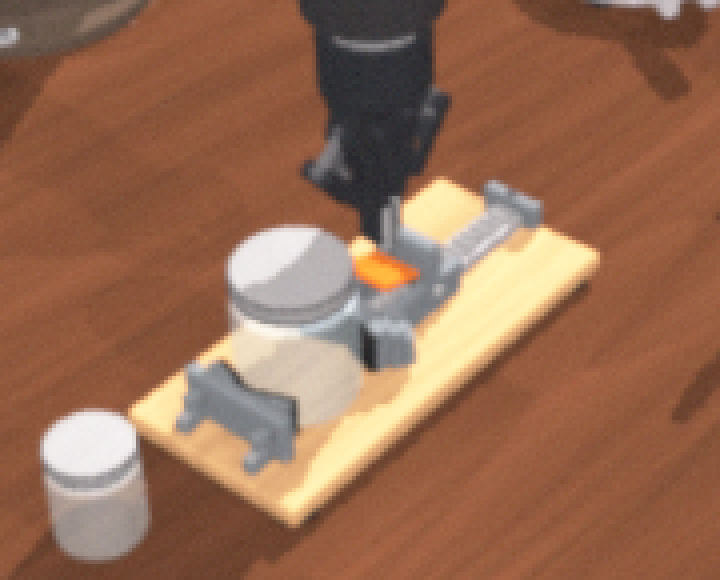

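The arm rebounds a little after fast moves, so I'll descend slowly and watch the force. The fingertip is at the paddle's left end, in front of the push bar, at about (380,235) in the crop.

Request:
send_rows(
  targets=[
    {"gripper": 0, "x": 0, "y": 0, "z": -0.04, "wx": 0, "wy": 0, "wz": 0},
    {"gripper": 0, "x": 0, "y": 0, "z": -0.04, "wx": 0, "wy": 0, "wz": 0},
    {"gripper": 0, "x": 0, "y": 0, "z": -0.04, "wx": 0, "wy": 0, "wz": 0},
    {"gripper": 0, "x": 0, "y": 0, "z": 0, "wx": 0, "wy": 0, "wz": 0},
    {"gripper": 0, "x": 0, "y": 0, "z": 0, "wx": 0, "wy": 0, "wz": 0},
  ],
)

```text
time: 2.9
position: [0.5727, -0.1169, 0.0988]
tcp_rot: [-0.0, 0.674, 0.738, -0.0]
contact_force: [0.2, 0.3, -0.1]
finger_gap: 0.0001
```

Request:
send_rows(
  targets=[
    {"gripper": 0, "x": 0, "y": 0, "z": -0.03, "wx": 0, "wy": 0, "wz": 0},
    {"gripper": 0, "x": 0, "y": 0, "z": -0.03, "wx": 0, "wy": 0, "wz": 0},
    {"gripper": 0, "x": 0, "y": 0, "z": 0, "wx": 0, "wy": 0, "wz": 0},
  ],
)

```text
time: 3.15
position: [0.5731, -0.1169, 0.0929]
tcp_rot: [0.0, 0.674, 0.738, -0.0]
contact_force: [0.6, 1.2, 2.1]
finger_gap: -0.0004
```

```bash
python3 look.py 4
```

```text
3.15 [ 0.5731 -0.1169  0.0929] [0.6 1.2 2.1]
```

View pics/s4.png

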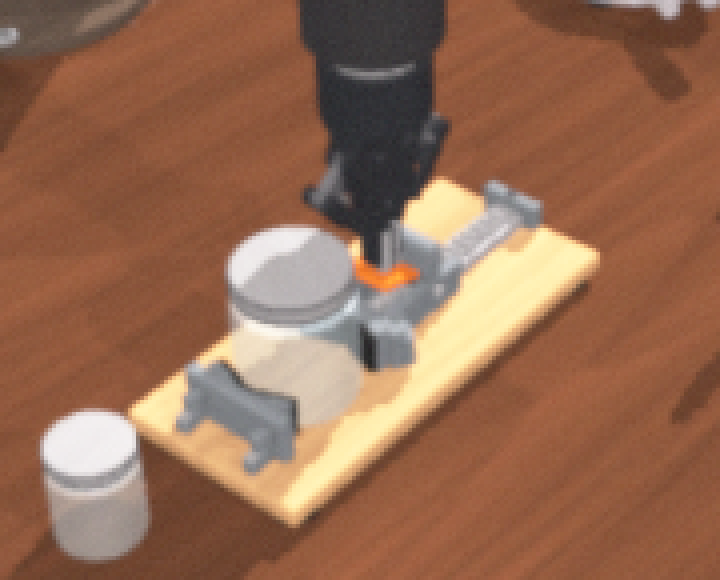

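First contact: Fz is about 2 N with the fingertip at z≈0.071, and the tip sits on the orange paddle. Pressing on.

Request:
send_rows(
  targets=[
    {"gripper": 0, "x": 0, "y": 0, "z": -0.03, "wx": 0, "wy": 0, "wz": 0},
    {"gripper": 0, "x": 0, "y": 0, "z": -0.03, "wx": 0, "wy": 0, "wz": 0},
    {"gripper": 0, "x": 0, "y": 0, "z": -0.03, "wx": 0, "wy": 0, "wz": 0},
    {"gripper": 0, "x": 0, "y": 0, "z": -0.02, "wx": 0, "wy": 0, "wz": 0},
    {"gripper": 0, "x": 0, "y": 0, "z": 0, "wx": 0, "wy": 0, "wz": 0},
  ],
)

```text
time: 3.67
position: [0.5736, -0.1174, 0.0827]
tcp_rot: [0.001, 0.674, 0.739, 0.0]
contact_force: [-0.2, -1.8, 6.9]
finger_gap: 0.0002
```

Request:
send_rows(
  targets=[
    {"gripper": 0, "x": 0, "y": 0, "z": -0.02, "wx": 0, "wy": 0, "wz": 0},
    {"gripper": 0, "x": 0, "y": 0, "z": -0.01, "wx": 0, "wy": 0, "wz": 0},
    {"gripper": 0, "x": 0, "y": 0, "z": 0, "wx": 0, "wy": 0, "wz": 0},
  ],
)

```text
time: 3.92
position: [0.5737, -0.1175, 0.0818]
tcp_rot: [0.001, 0.674, 0.739, 0.0]
contact_force: [-5.5, -0.4, 20.6]
finger_gap: -0.0001
```

The paddle is on its stop: z stalls at 0.0818 and the force jumps to about 20 N. Pushing along the holder's +y, direction (-0.09, 0.996).

Request:
send_rows(
  targets=[
    {"gripper": 0, "x": -0.003, "y": 0.03, "z": 0, "wx": 0, "wy": 0, "wz": 0},
    {"gripper": 0, "x": -0.003, "y": 0.03, "z": 0, "wx": 0, "wy": 0, "wz": 0},
    {"gripper": 0, "x": -0.003, "y": 0.03, "z": 0, "wx": 0, "wy": 0, "wz": 0},
    {"gripper": 0, "x": -0.003, "y": 0.03, "z": 0, "wx": 0, "wy": 0, "wz": 0},
    {"gripper": 0, "x": -0.003, "y": 0.03, "z": 0, "wx": 0, "wy": 0, "wz": 0},
  ],
)

```text
time: 4.33
position: [0.5723, -0.1028, 0.0817]
tcp_rot: [0.001, 0.674, 0.739, 0.0]
contact_force: [-4.5, -3.8, 20.4]
finger_gap: -0.0
```

```bash
python3 look.py 5
```

```text
4.3333 [ 0.5723 -0.1028  0.0817] [-4.5 -3.8 20.4]
```

View pics/s5.png

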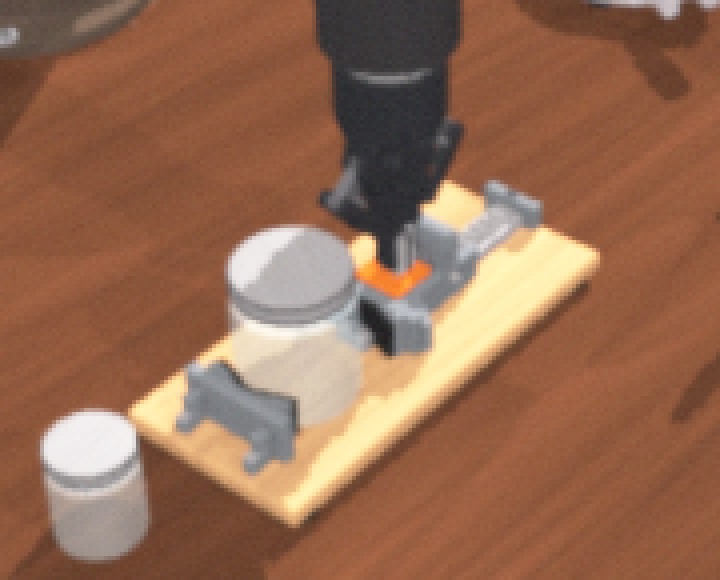

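The jaw is sliding back with the paddle level, and a gap has opened at the canister, near (380,320). Continuing.

Request:
send_rows(
  targets=[
    {"gripper": 0, "x": -0.004, "y": 0.04, "z": 0, "wx": 0, "wy": 0, "wz": 0},
    {"gripper": 0, "x": -0.004, "y": 0.04, "z": 0, "wx": 0, "wy": 0, "wz": 0},
    {"gripper": 0, "x": -0.004, "y": 0.04, "z": 0, "wx": 0, "wy": 0, "wz": 0},
    {"gripper": 0, "x": -0.004, "y": 0.04, "z": 0, "wx": 0, "wy": 0, "wz": 0},
    {"gripper": 0, "x": -0.004, "y": 0.04, "z": 0, "wx": 0, "wy": 0, "wz": 0},
  ],
)

```text
time: 4.85
position: [0.5705, -0.0826, 0.0818]
tcp_rot: [0.001, 0.674, 0.739, 0.0]
contact_force: [-4.6, -4.0, 19.2]
finger_gap: -0.0
```

Request:
send_rows(
  targets=[
    {"gripper": 0, "x": -0.004, "y": 0.04, "z": 0, "wx": 0, "wy": 0, "wz": 0},
    {"gripper": 0, "x": -0.004, "y": 0.04, "z": 0, "wx": 0, "wy": 0, "wz": 0},
    {"gripper": 0, "x": -0.004, "y": 0.04, "z": 0, "wx": 0, "wy": 0, "wz": 0},
    {"gripper": 0, "x": -0.004, "y": 0.04, "z": 0, "wx": 0, "wy": 0, "wz": 0},
    {"gripper": 0, "x": -0.004, "y": 0.04, "z": 0, "wx": 0, "wy": 0, "wz": 0},
  ],
)

```text
time: 5.27
position: [0.5687, -0.0625, 0.0818]
tcp_rot: [0.002, 0.674, 0.739, 0.001]
contact_force: [-4.5, -3.0, 20.1]
finger_gap: -0.0001
```

Request:
send_rows(
  targets=[
    {"gripper": 0, "x": -0.004, "y": 0.04, "z": 0, "wx": 0, "wy": 0, "wz": 0},
    {"gripper": 0, "x": -0.004, "y": 0.04, "z": 0, "wx": 0, "wy": 0, "wz": 0},
    {"gripper": 0, "x": -0.004, "y": 0.04, "z": 0, "wx": 0, "wy": 0, "wz": 0},
    {"gripper": 0, "x": -0.004, "y": 0.04, "z": 0, "wx": 0, "wy": 0, "wz": 0},
    {"gripper": 0, "x": -0.004, "y": 0.04, "z": 0, "wx": 0, "wy": 0, "wz": 0},
  ],
)

```text
time: 5.68
position: [0.5668, -0.0424, 0.0817]
tcp_rot: [0.002, 0.674, 0.739, 0.001]
contact_force: [-3.3, -3.6, 20.0]
finger_gap: 0.0005
```

Request:
send_rows(
  targets=[
    {"gripper": 0, "x": -0.002, "y": 0.02, "z": 0, "wx": 0, "wy": 0, "wz": 0},
    {"gripper": 0, "x": -0.002, "y": 0.02, "z": 0, "wx": 0, "wy": 0, "wz": 0},
    {"gripper": 0, "x": -0.002, "y": 0.02, "z": 0, "wx": 0, "wy": 0, "wz": 0},
    {"gripper": 0, "x": -0.002, "y": 0.02, "z": 0, "wx": 0, "wy": 0, "wz": 0},
    {"gripper": 0, "x": 0, "y": 0, "z": 0, "wx": 0, "wy": 0, "wz": 0},
  ],
)

```text
time: 6.1
position: [0.5665, -0.0355, 0.0818]
tcp_rot: [0.002, 0.674, 0.739, 0.0]
contact_force: [-0.7, -11.5, 18.7]
finger_gap: -0.0002
```

```bash
python3 look.py 6
```

```text
6.1 [ 0.5665 -0.0355  0.0818] [ -0.7 -11.5  18.7]
```

View pics/s6.png

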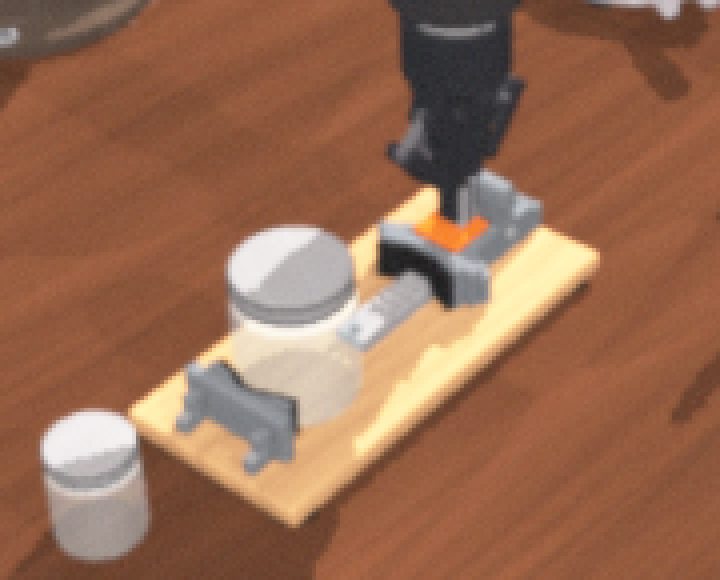

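Fy has risen from -3.5 to -11.5 N after 82 mm of travel, and the jaw looks to be at the stop block. Pushing a few mm more to confirm.

Request:
send_rows(
  targets=[
    {"gripper": 0, "x": -0.002, "y": 0.02, "z": 0, "wx": 0, "wy": 0, "wz": 0},
    {"gripper": 0, "x": -0.002, "y": 0.02, "z": 0, "wx": 0, "wy": 0, "wz": 0},
    {"gripper": 0, "x": 0, "y": 0, "z": 0, "wx": 0, "wy": 0, "wz": 0},
  ],
)

```text
time: 6.45
position: [0.5663, -0.0317, 0.0819]
tcp_rot: [0.002, 0.674, 0.739, 0.0]
contact_force: [0.5, -13.1, 17.0]
finger_gap: -0.0002
```

Request:
send_rows(
  targets=[
    {"gripper": 0, "x": -0.002, "y": 0.02, "z": 0, "wx": 0, "wy": 0, "wz": 0},
    {"gripper": 0, "x": -0.002, "y": 0.02, "z": 0, "wx": 0, "wy": 0, "wz": 0},
    {"gripper": 0, "x": 0, "y": 0, "z": 0, "wx": 0, "wy": 0, "wz": 0},
  ],
)

```text
time: 6.7
position: [0.5661, -0.0287, 0.0821]
tcp_rot: [0.003, 0.674, 0.739, -0.0]
contact_force: [1.9, -18.7, 18.7]
finger_gap: 0.0001
```

```bash
python3 look.py 7
```

```text
6.7 [ 0.5661 -0.0287  0.0821] [  1.9 -18.7  18.7]
```

View pics/s7.png

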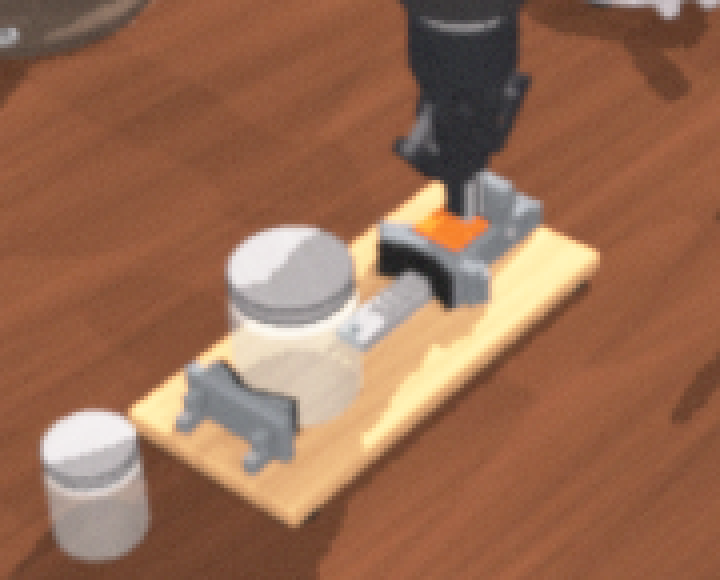

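View pics/t7.png

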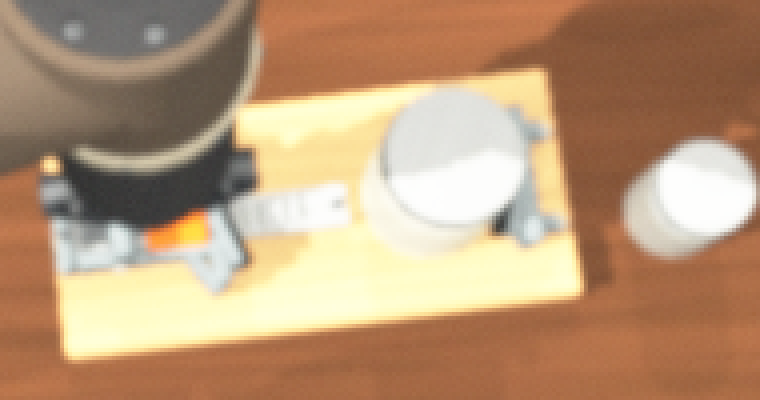

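The jaw did not move between the last two pictures while the tip went 7 mm further, and Fy is now -18.7 N against the push bar: the jaw is on its stop. I'll lift straight up with the push kept on, so the jaw isn't dragged back, then ease off.

Request:
send_rows(
  targets=[
    {"gripper": 0, "x": 0, "y": 0, "z": 0.04, "wx": 0, "wy": 0, "wz": 0},
    {"gripper": 0, "x": 0, "y": 0, "z": 0.04, "wx": 0, "wy": 0, "wz": 0},
    {"gripper": 0, "x": 0, "y": 0, "z": 0.04, "wx": 0, "wy": 0, "wz": 0},
    {"gripper": 0, "x": 0, "y": 0, "z": 0.05, "wx": 0, "wy": 0, "wz": 0},
    {"gripper": 0, "x": 0, "y": 0, "z": 0, "wx": 0, "wy": 0, "wz": 0},
  ],
)

```text
time: 7.22
position: [0.562, -0.0281, 0.0955]
tcp_rot: [-0.001, 0.675, 0.738, -0.002]
contact_force: [-1.3, -10.6, -1.0]
finger_gap: -0.0001
```

Paddle force is gone (Fz about -1 N). Easing back from the bar, then up.

Request:
send_rows(
  targets=[
    {"gripper": 0, "x": 0, "y": -0.03, "z": 0.01, "wx": 0, "wy": 0, "wz": 0},
    {"gripper": 0, "x": 0, "y": -0.03, "z": 0.01, "wx": 0, "wy": 0, "wz": 0},
    {"gripper": 0, "x": 0, "y": -0.02, "z": 0.02, "wx": 0, "wy": 0, "wz": 0},
    {"gripper": 0, "x": 0, "y": 0, "z": 0.1, "wx": 0, "wy": 0, "wz": 0},
    {"gripper": 0, "x": 0, "y": 0, "z": 0.15, "wx": 0, "wy": 0, "wz": 0},
  ],
)

```text
time: 7.63
position: [0.5631, -0.0339, 0.125]
tcp_rot: [-0.001, 0.674, 0.738, -0.001]
contact_force: [1.6, -0.0, 0.2]
finger_gap: -0.0002
```

Request:
send_rows(
  targets=[
    {"gripper": 0, "x": 0, "y": 0, "z": 0.25, "wx": 0, "wy": 0, "wz": 0},
    {"gripper": 0, "x": 0, "y": 0, "z": 0.3, "wx": 0, "wy": 0, "wz": 0},
    {"gripper": 0, "x": -0.2, "y": 0, "z": 0.3, "wx": 0, "wy": 0, "wz": 0},
    {"gripper": 0, "x": -0.3, "y": 0, "z": 0.2, "wx": 0, "wy": 0, "wz": 0},
    {"gripper": 0, "x": -0.3, "y": 0, "z": 0.1, "wx": 0, "wy": 0, "wz": 0},
  ],
)

```text
time: 8.05
position: [0.4845, -0.0336, 0.2437]
tcp_rot: [0.001, 0.674, 0.739, 0.002]
contact_force: [0.2, 0.7, 1.0]
finger_gap: -0.0002
```

Request:
send_rows(
  targets=[
    {"gripper": 0, "x": -0.2, "y": 0, "z": 0, "wx": 0, "wy": 0, "wz": 0},
    {"gripper": 0, "x": 0, "y": 0, "z": 0, "wx": 0, "wy": 0, "wz": 0},
    {"gripper": 0, "x": 0, "y": 0, "z": 0, "wx": 0, "wy": 0, "wz": 0},
    {"gripper": 0, "x": 0, "y": 0, "z": 0, "wx": 0, "wy": 0, "wz": 0},
  ],
)

```text
time: 8.38
position: [0.4644, -0.0336, 0.2411]
tcp_rot: [0.0, 0.674, 0.739, 0.001]
contact_force: [0.6, -0.7, 0.5]
finger_gap: -0.0003
```

```bash
python3 look.py 8
```

```text
8.3833 [ 0.4644 -0.0336  0.2411] [ 0.6 -0.7  0.5]
```

View pics/s8.png

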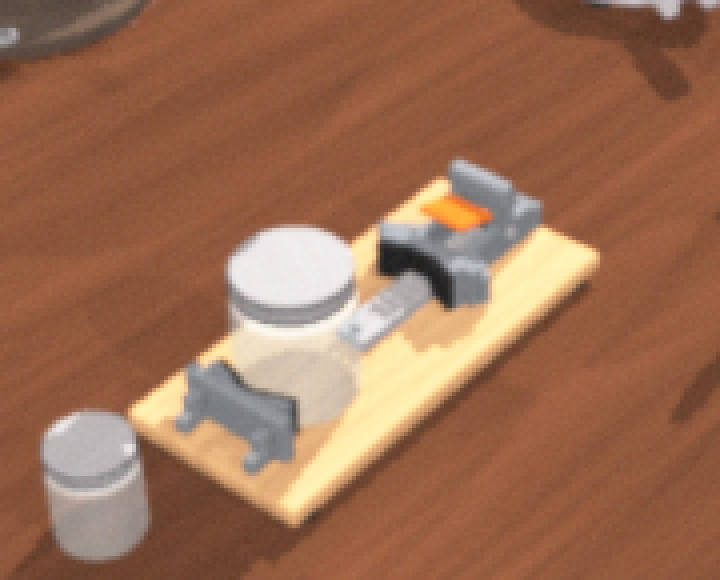

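View pics/t8.png

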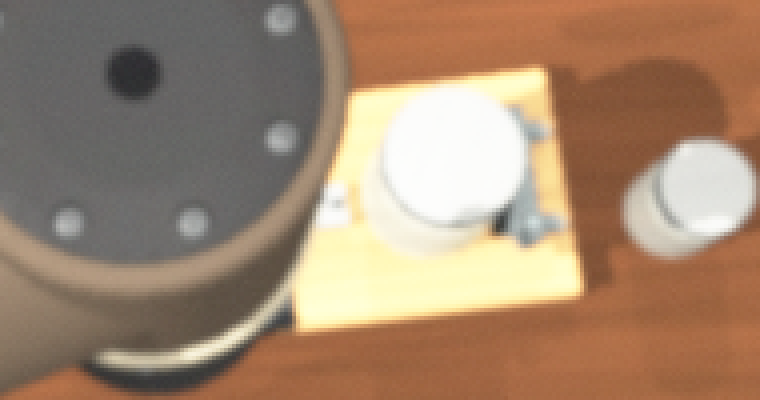

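The paddle is sprung up at (455,212), the jaw is against the stop block at (525,205), and the canister stands unmoved at (292,265). One numeric check of the travel before handing in.

```bash
python3 - <<'E'
from h import *
from bench import arm
S=load("scene0")
f=lambda u,v:on(S,u-.375,v-.375,.084)[:2]
print("travel mm",[1000*np.linalg.norm(f(165+a/4,165+b/4)-f(165+c/4,205+d/4)) for a,b,c,d in((452,163,378,57),(512,192,437,90))])
cur=arm.snapshot("scene");im=cur["pixels"];d=cv2.absdiff(im,S["pixels"]).max(2)
for n,(u0,u1,v0,v1) in dict(cup=(95,155,258,310),jar=(172,206,265,305),press=(290,355,130,170),caddy=(360,432,112,202)).items():print(n,"changed px",int((d[v0:v1,u0:u1]>60).sum()))
print(arm.hand_in())
E
```

```text
travel mm [np.float64(80.55943257750964), np.float64(82.81588050838484)]
cup changed px 0
jar changed px 5
press changed px 0
caddy changed px 0
the job is handed in; nothing more can be done
None
```

The canister is released: the sliding jaw is back on its end stop, the paddle has sprung up, and the arm is clear. The job was handed in at about 8.4 s of the 32 s allowed.

**What I did:** With the gripper shut, I pressed the orange paddle onto its stop with about 20 N. I held it down while pushing the jaw back along the bar until it met the stop. Then I lifted straight up with the push still on, so the jaw would not drag back, and moved away.

**Last checks:**
- **Jaw:** the pictures give a travel of about 81–83 mm against the 83 mm expected. At the end the tip went 7 mm further without the jaw moving, and the push force rose to about 19 N.
- **Paddle:** it was up in the final picture.
- **Canister:** it looked to be standing in its original place.
- **Cup, caddy and press:** no pixels changed in the scene view.
- **Small spare jar:** 5 pixels changed, most likely the arm's shadow, as nothing went near it.
- **Contact forces:** the readings stayed below about 27 N in total, and no check failed.

For most of the slide the jaw was carried by the tip's grip on the paddle. The tip only met the push bar itself at the end.

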